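# Stopper the resin flask, then hold the UV shutter half open

## Robot

A 6-joint arm with a two-finger parallel gripper is mounted at the origin on a cart in front of the work surface, level with it; the furniture and walls round the work are solid. World frame = base frame: x ahead of the robot, y to its left, z up, the work surface at z = 0. Lengths are in m, angles in rad, forces in N, time in s.
With the tool pointing down it reaches from about 0.4 to 0.825 m from the base axis. Payload 7 kg.
Tool frame: the origin (TCP) lies on the centre line of the jaws, within the pads' length; the fingertips stand 14 mm ahead of it and the grasp point (between the pads) lies 5 mm behind it; z points along the fingers, y is the line along which they close (so a half turn about z gives the same grasp; the last joint's range is limited). The gripper opens to 88 mm and grips with 3 to 60 N. Pads are 19 mm wide; open, the fingers measure 130 mm over their backs; the gripper's body (78 mm by 193 mm) begins 47 mm behind the grasp point.
Start: joints at [1.504, 0.359, 0.012, 0, -1.224, -0.288], TCP at [0.235, 0.633, 0.213] pointing down, gripper open.
Joint ranges: [-3.07, 3.07], [-1.43, 2.12], [-1.02, 1.25], [-3.03, 1.67], [-3.05, -0], [-3.03, 3.03]. Speed limits (rad/s): [2.39, 2.39, 3.01, 3.14, 3.14, 3.14].

## Interface

Orientations are given as [roll, pitch, yaw] about the fixed x, y, z axes, in that order (R = Rz(yaw) Ry(pitch) Rx(roll)).
In Python, from station import arm gives the robot as it stands.
- The arm moves only by the tool move_arm, never from a script. Its argument "rows" is a list of rows, each an object with "translation": the shift along the tool's x, y, z in cm, a list of three; "rot": the turn, a rotation vector about the tool's x, y, z in degrees, a list of three; "hand": the closure, from 0 (fully open) to 1 (shut). A call has 1 to 8 rows; each row is the pose to reach, as a shift and turn from the pose commanded when the call began, along the tool's axes at that moment; what a row does not reach only later rows make up. A row lasts 1/12 s, in which the tool goes at most 41.7 mm and 7.16 degrees, less where a joint would pass 70% of its speed; a pose out of reach is approached as far as the arm can. A call with a gripper value outside its range is refused whole. The fingers move at their own pace and stop on an object; "squeeze" is the grip in N (left out, the last holds). Time passes only in rows, so rows that repeat a pose let the fingers close. It gives the time, the measured TCP pose, the force, the opening and the grip force at its end, in the units of the state.
- arm.get_state(): the state, without advancing time (a new reading comes with each control period).
- arm.grab_frame(name): name is "scene" or "top"; returns (picture, depth): 400x640x3 uint8, red, green, blue; 400x640 float32, m along the optical axis (not along the pixel's ray), 0 where there is no reading.
- arm.camera_params(name): a dict with "vfov" (degrees; the focal length in pixels is half the picture's height over the tangent of half this angle, whatever the lens; pixels are square), "cx", "cy" (the principal point, pixels), "k1" (the pictures are not rectified: a ray, as slopes to the right and down, at radius r is drawn at 1 + k1 r^2 times it, then the intrinsics apply), "position" and "orientation" of the camera in the world. Camera axes: x right, y down, z forward; pixel columns grow to the right and rows downward; lengths in m; the calibration is good to about 2 mm. A picture is of the moment at which its call begins. camera_params takes no time and is no camera call.
- arm.job_done(): hands the job in; it is judged then, once.
Trained networks look in the newest picture that a camera, given by its name, has taken for a name from the list of things; names that differ only in an ending like _2 or _b are one class to them, and where a whole thing is asked for, a point or a joint stands for the part that bears it (a point fixed in the world has none). Each returns a list of dicts, best first, with "p" (0 to 1); they miss things now and then, are a little off and sometimes report something else, mostly with a low value. They report only what shows in the picture. A call takes as long as a camera call. They do not tell look-alikes from the thing itself.
- arm.search_frame(label, camera): "point" ([x, y, z] in m, in the coordinates of the camera as it stood for that picture, good to about 4 mm: the middle of the surface that is visible of it).
- arm.pinpoint(label, camera): "point" ([x, y, z] in m, in the coordinates of the camera as it stood for that picture, good to about 4 mm: a listed point, or the origin of a listed thing).
The state is a dict: "t": time; "q": joint angles; "qd": joint speeds; "joint_efforts": joint torques, N m; "eef_pos": TCP position; "ee_rot": TCP orientation; "force": force on the tool from outside, world axes, zero at the start; "moment": the same for the moment, N m; "width": finger opening in m; "gripper_force": force on a finger pad.
Only numpy, scipy, OpenCV 4.12 (cv2) and the standard library are available. Lean on these libraries where they do the work, as an engineer would, in place of code of your own. Each camera call takes 0.05 s, during which the arm holds its last target. There are 200 camera calls.

## Task

Run a half-strip exposure test on the UV exposure unit. First put the stopper from the drip dish into the neck of the open resin flask, upright and fully home, so that no stray UV reaches the resin; keep the shutter shut until then. Then take the upright knob of the sprung shutter, draw it towards the front of the unit to half of its travel (the long middle mark of the scale) without going far past it, hold it steady there for three seconds, and finish with the gripper still holding it at half; keep the flask standing and leave the other things on the worktop where they are.

Things in the scene. Friction and masses are not known exactly. Their poses are not given: they have to be found in the camera images.
- flask: Open bare-aluminium resin flask, loose, 0.5 to 0.8 kg: body 86 mm across up to 58 mm height, shoulder to 84 mm, neck 40 mm across with a 45 mm lip. Rim 112 mm above the underside; bore 32 mm across, open at the top. Stands left or right of the dish. Origin: centre of the underside, z up.
- stopper: Dark stopper, 64 mm tall, 35 to 70 g, upright on its narrow foot in the drip dish. Taper 23 mm across at the foot to 29 mm at 30 mm height; flange 42 mm across from 30 to 36 mm; grip cylinder 24 mm across from 36 to 64 mm (keep fingertips above 36 mm). Home: flange on the flask rim, its origin 82 mm above the flask's. Origin: centre of the foot, z up the axis.
- drip_dish: Fixed round steel dish, 80 mm across, rim 10 mm high, inner floor 3 mm high; the stopper stands in it at the start. It and the flask may stand either way round (one further left). Origin: centre of the underside.
- exposure_unit: UV exposure unit, fixed: grey box 190 mm long (its x), 132 mm wide, black deck 52 mm high. Window in the rear half under a clear strip; nothing but the knob is over 73 mm high. White scale with five marks on the deck's right edge, long middle mark = half, read at the crossbar's end. Origin: centre of the underside; -x is its front, about towards the robot; yaw varies.
- shutter (a joint): Slide of the shutter in m: 0 shut (at start), 0.030 half, 0.060 fully open; opens along the unit's own -x. Springs push it shut: 3 N at 0, rising 1.5 N per 10 mm (7.5 N at half, 12 N open), friction 0.5 N; it snaps shut if let go.
- shutter_knob (a point): Upright round black knob, 18 mm across, 36 mm tall, in the middle of the shutter's aluminium crossbar (16 mm along the slide, 102 mm across it), moving with it. This point: centre of its foot on the crossbar's top, 69 mm above the worktop; knob top at 105 mm.
- ipa_bottle: White dropper bottle with red tip, 52 mm across, 147 mm tall, a bystander.
- tweezers: Steel tweezers, 126 mm long, lying, a bystander.
- scraper: Scraper with steel blade and blue handle, 148 mm long, lying, a bystander.
- marker: Black marker pen, 130 mm long, lying, a bystander.
There are look-alikes about, which are no part of the job. Several things look just like the stopper: the one meant starts farthest to the robot's left.

How it is judged:
By the outcome, as a careful person would: the job done as asked, in the order asked, and still so for the second after the job is handed in, while the arm keeps its last pose, push and grip.
It also fails if it takes over 64 s, if anything falls off the work surface, if the arm or the gripper's body presses on something with over 40 N, if the wrist force passes 120 N, or if a joint passes its speed limit or range.

## Working session

There is one attempt and no reset: what is moved stays moved. The work goes in short steps, Python scripts to look and compute and a tool call to move; the robot and the scene stay as the last step left them, time stands still between calls to the robot, and variables do not carry over. Pictures are saved under pics/ and viewed, at most 10 in all, crops included, and the job is handed in when it is done.

Besides the shell and the picture viewer there is one more tool, called after "Emit:" by a JSON object that holds its "name" and its "arguments", one argument or row to a line. move_arm: Moves the arm, as the interface text tells. Its arguments: {"type":"object","properties":{"rows":{"type":"array","items":{"type":"object","properties":{"translation":{"type":"array","items":{"type":"number"}},"rot":{"type":"array","items":{"type":"number"}},"hand":{"type":"number"}}}},"squeeze":{"type":"number"}},"required":["rows"]}

```bash
mkdir -p pics
cat > h.py <<'E'
import numpy as np, cv2
from scipy.spatial.transform import Rotation as R
from station import arm
def cam(n):
    p=arm.camera_params(n); f=200/np.tan(np.radians(p['vfov'])/2)
    return p,f
def Rc(p):
    o=np.array(p['orientation'],float)
    return o if o.shape==(3,3) else (R.from_euler('xyz',o).as_matrix() if o.size==3 else R.from_quat(o).as_matrix())
def w(n,pt):
    p,f=cam(n); return Rc(p)@np.array(pt)+np.array(p['position'])
def pix(n,P):
    p,f=cam(n); c=Rc(p).T@(np.array(P)-p['position']); s=c[:2]/c[2]; s=s*(1+p['k1']*(s@s)); return s*f+[p['cx'],p['cy']]
def unproj(n,uv,d):
    p,f=cam(n); uv=np.atleast_2d(np.array(uv,float)); s=(uv-[p['cx'],p['cy']])/f; u=s.copy()
    for _ in range(10): u=s/(1+p['k1']*(u**2).sum(1,keepdims=True))
    d=np.atleast_1d(d)[:,None]; c=np.hstack([u*d,d]); return c@Rc(p).T+p['position']
E
python3 - <<'E'
from h import *
for n in ['scene','top']:
    p=arm.camera_params(n);print(n,p)
    im,d=arm.grab_frame(n);cv2.imwrite(f'pics/{n}0.png',im[:,:,::-1]);np.save(f'{n}0.npy',d)
    for l in ['flask','stopper','drip_dish','exposure_unit','shutter_knob']:
        for r in arm.pinpoint(l,n):
            P=w(n,r['point']);print(l,round(r['p'],2),P.round(3),pix(n,P).round())
s=arm.get_state();print(s)
E
```

```text
scene {'vfov': 51.55787219368496, 'cx': 326.1355582983156, 'cy': 194.78551026154605, 'k1': -0.012389449841301026, 'position': array([-0.21051615, -0.80533493,  0.86986301]), 'orientation': array([-2.22886715, -0.01741313, -0.73091362])}
flask 0.96 [ 0.475  0.343 -0.001] [254. 164.]
flask 0.53 [0.471 0.126 0.003] [289. 190.]
stopper 0.65 [0.426 0.019 0.004] [298. 210.]
stopper 0.45 [0.47  0.127 0.004] [288. 189.]
drip_dish 0.63 [0.457 0.126 0.002] [286. 191.]
exposure_unit 0.83 [ 0.477 -0.166  0.   ] [349. 233.]
shutter_knob 0.88 [ 0.463 -0.169  0.073] [347. 217.]
top {'vfov': 45.7556684995427, 'cx': 319.07377384717006, 'cy': 200.65740945499365, 'k1': -0.12006682367083214, 'position': array([-0.27120453,  0.05483753,  1.61281977]), 'orientation': array([-2.66559812e+00, -2.29902759e-03, -1.70951497e+00])}
flask 0.96 [ 0.474  0.338 -0.004] [215. 233.]
stopper 0.5 [0.472 0.12  0.002] [273. 225.]
stopper 0.44 [0.434 0.014 0.004] [303. 231.]
drip_dish 0.54 [0.461 0.124 0.006] [272. 228.]
exposure_unit 0.7 [ 0.475 -0.172 -0.001] [350. 215.]
exposure_unit 0.38 [0.458 0.123 0.001] [273. 229.]
shutter_knob 0.6 [ 0.462 -0.165  0.069] [350. 210.]
{'t': 0.6, 'q': array([ 1.50409108e+00,  3.58591792e-01,  1.18639039e-02, -4.05657475e-05,
       -1.22411768e+00, -2.88095776e-01]), 'qd': array([-0.00045873, -0.00096664, -0.0005628 ,  0.00052095, -0.00056182,
       -0.00166354]), 'joint_efforts': array([ 7.96999375e-04, -5.81995869e+01,  2.93176192e+01,  6.99950203e+00,
        1.23299158e-02, -1.16955849e-05]), 'eef_pos': array([0.23449312, 0.63290142, 0.2131435 ]), 'ee_rot': array([ 3.14153460e+00,  2.25875535e-05, -3.54814811e-01]), 'force': array([-0.3450269 , -0.32388137,  0.39797783]), 'moment': array([-0.05698111,  0.00593265, -0.03374304]), 'gripper_force': 0.0, 'width': 0.08778317839499482}
```

Run:
```python
import cv2
a=cv2.imread('pics/scene0.png')[100:300,180:440]; cv2.imwrite('pics/a.png',cv2.resize(a,None,fx=3,fy=3,interpolation=2))
a=cv2.imread('pics/top0.png')[140:300,160:420]; cv2.imwrite('pics/b.png',cv2.resize(a,None,fx=3,fy=3,interpolation=2))
```

```text
(no output)
```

View pics/a.png

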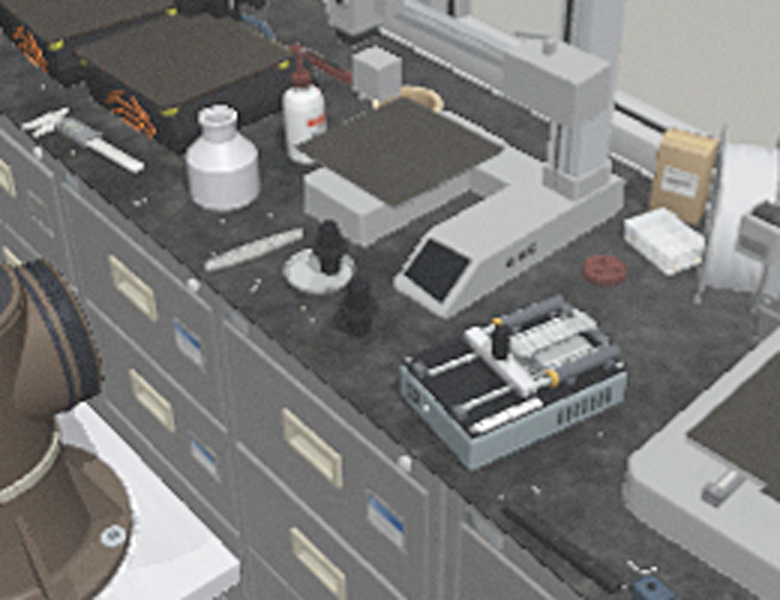

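View pics/b.png

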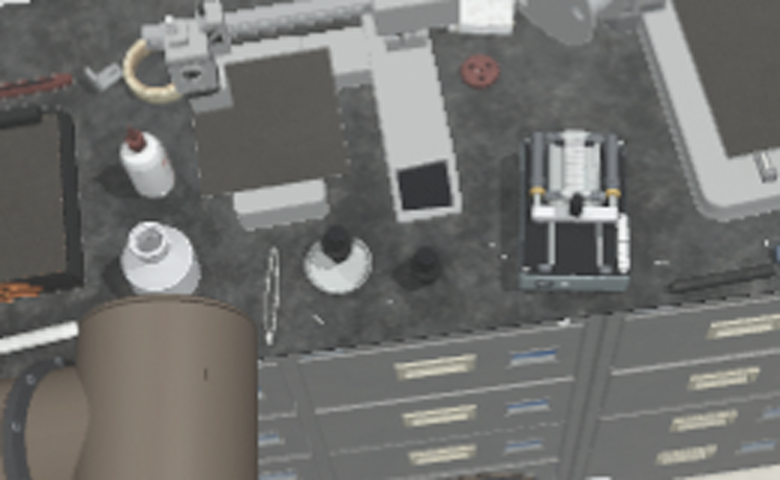

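View pics/scene0.png

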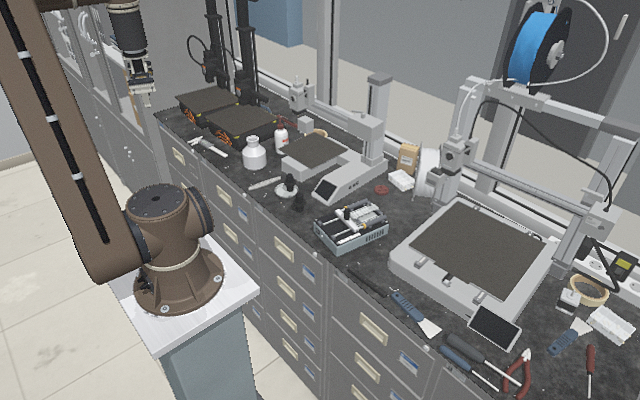

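Candidates for the stopper: the dark stopper in the dish at scene (290,182) / top (272,221), and a look-alike standing on the bare top at scene (299,202) / top (301,228); the black shutter knob (347,213) also looks similar. I choose the one in the dish, which is the farther left. The crops show that it stands upright, with the flask at scene (254,158) and the unit shutter shut.

```bash
cat >> h.py <<'E'
def cloud(n,im,d):
    v,u=np.mgrid[0:400,0:640]; m=d>0
    return unproj(n,np.c_[u[m],v[m]],d[m]), im[m], np.c_[u[m],v[m]]
E
python3 - <<'E'
from h import *
for n in ['scene','top']:
    im=cv2.imread(f'pics/{n}0.png')[:,:,::-1]; d=np.load(f'{n}0.npy'); C,col,uv=cloud(n,im,d)
    def sel(c,r,z0,z1): 
        return C[(np.hypot(*(C[:,:2]-c).T)<r)&(C[:,2]>z0)&(C[:,2]<z1)]
    t=sel([.47,.25],.03,-.02,.02);print(n,'table z',np.median(t[:,2]),t[:,2].std())
    for nm,c,r,z0,z1 in [('stoptop',[.47,.122],.035,.057,.072),('stop grip',[.47,.122],.035,.04,.057),('rim',[.475,.34],.04,.103,.125),('neck',[.475,.34],.04,.088,.105),('body',[.475,.34],.06,.01,.05),('knobtop',[.462,-.167],.03,.098,.115),('knob',[.462,-.167],.02,.077,.098),('dish',[.46,.124],.06,.006,.02)]:
        P=sel(c,r,z0,z1)
        if len(P): print(nm,len(P),P.mean(0).round(4),P.min(0).round(3),P.max(0).round(3))
    # unit
    m=(abs(C[:,0]-.5)<.2)&(abs(C[:,1]+.17)<.13)&(C[:,2]>.045)&(C[:,2]<.12); Q=C[m][:,:2].astype(np.float32)
    print('unit',cv2.minAreaRect(Q),len(Q))
    # height map 4cm grid
    H=np.full((10,28),-1.)
    for i in range(10):
        for j in range(28):
            a=C[(C[:,0]//.04==i+8)&(C[:,1]//.04==j-10)]
            if len(a): H[i,j]=np.percentile(a[:,2],98)
    print('rows x from .32, cols y from -.40..'); print((H*100).round().astype(int))
E
```

```text
scene table z 0.0005988717729715209 0.0019202944012731533
stoptop 35 [0.4713 0.1195 0.0654] [0.462 0.109 0.058] [0.483 0.134 0.07 ]
stop grip 45 [0.4709 0.1166 0.0467] [0.453 0.103 0.04 ] [0.49  0.141 0.056]
rim 68 [0.4757 0.3396 0.1092] [0.451 0.315 0.103] [0.497 0.36  0.115]
neck 62 [0.4724 0.3347 0.0972] [0.452 0.319 0.088] [0.495 0.358 0.105]
body 206 [0.4579 0.311  0.0303] [0.431 0.291 0.01 ] [0.514 0.355 0.05 ]
knobtop 32 [ 0.4593 -0.1693  0.1036] [ 0.451 -0.178  0.098] [ 0.469 -0.16   0.108]
knob 33 [ 0.4567 -0.1717  0.0882] [ 0.452 -0.177  0.079] [ 0.469 -0.163  0.097]
dish 91 [0.4572 0.1237 0.0101] [0.42  0.085 0.006] [0.499 0.166 0.02 ]
unit ((0.543724536895752, -0.18437671661376953), (0.13161855936050415, 0.32311755418777466), 79.55900573730469) 1996
rows x from .32, cols y from -.40..
[[   0    0    0    0    0    0    0    0    0    0    0    0    0    0
     0    0    0    0    0    0    0    0    0    0    0    1    0    0]
 [   2    2    2    0    5    6    5    4    0    0    0    0    0    0
     0    1    0    0    0    0    0    0    0    1    1    1    1    0]
 [
[... 2715 characters left out ...]
8    8    8    5    1    6    6    6    8    8
     8    8    8    1    1    1    4    9    9    9    9    9    9    9]
 [   9    8    5    1    7    8    7    1    1    7    7    6    8    8
     8    8   27    1   10    9    4    9    9   21   21   16    9   21]
 [   9    9    5    1    1    1    1    1    1    7    7    7    8    8
     8   31   32    7   14   12    1   19   19   21   21   24   24   21]
 [  28   32   32   20    1    1    1    1   26   26   26   25   24   24
    24   32   30   24    1    1    1    9    9   55   56   55   55    9]
 [  61   45   33   21   16    1    1    2   26   26   28   27   24   24
    24   24   24   24    1    1    1    8 -100   55   55   55   55    6]]
```

```bash
cat >> h.py <<'E'
def go(P,yaw,rp=(np.pi,0)):
    s=arm.get_state(); Rt=R.from_euler('xyz',s['ee_rot']); T=R.from_euler('xyz',[*rp,yaw])
    print('t',s['t'],'pos',s['eef_pos'].round(4),'rot',s['ee_rot'].round(4),'F',s['force'].round(1),'w',round(s['width'],4),round(s['gripper_force'],1))
    print('trans cm',(Rt.inv().apply(np.array(P)-s['eef_pos'])*100).round(2),'rot',np.degrees((Rt.inv()*T).as_rotvec()).round(2))
E
python3 -c "
from h import *
go([.4725,.12,.15],0)"
```

```text
t 0.6 pos [0.2345 0.6329 0.2131] rot [ 3.1415  0.     -0.3548] F [-0.3 -0.3  0.4] w 0.0878 0.0
trans cm [40.14 39.83  6.32] rot [  0.     0.   -20.33]
```

Emit:
{"name": "move_arm", "arguments": {
  "rows": [
    {"translation":[40.1,39.8,2],"rot":[0,0,-20.3],"hand":0},
    {"translation":[40.1,39.8,2],"rot":[0,0,-20.3],"hand":0},
    {"translation":[40.1,39.8,2],"rot":[0,0,-20.3],"hand":0},
    {"translation":[40.1,39.8,2],"rot":[0,0,-20.3],"hand":0},
    {"translation":[40.1,39.8,2],"rot":[0,0,-20.3],"hand":0},
    {"translation":[40.1,39.8,2],"rot":[0,0,-20.3],"hand":0},
    {"translation":[40.1,39.8,2],"rot":[0,0,-20.3],"hand":0},
    {"translation":[40.1,39.8,2],"rot":[0,0,-20.3],"hand":0}
  ],
  "squeeze": 20
}}

```text
t: 1.27
eef_pos: [0.3751, 0.3289, 0.2017]
ee_rot: [-3.141, -0.0, 0.0]
force: [1.1, 0.5, 0.6]
width: 0.0878
gripper_force: 0.0
```

```bash
python3 -c "
from h import *
go([.4725,.12,.15],0)"
```

```text
t 1.2667 pos [0.3751 0.3289 0.2017] rot [-3.1408e+00 -5.0000e-04  0.0000e+00] F [1.1 0.5 0.6] w 0.0878 0.0
trans cm [ 9.74 20.89  5.16] rot [-0.04 -0.03  0.  ]
```

Emit:
{"name": "move_arm", "arguments": {
  "rows": [
    {"translation":[9.7,20.9,5],"hand":0},
    {"translation":[9.7,20.9,5],"hand":0},
    {"translation":[9.7,20.9,5],"hand":0},
    {"translation":[9.7,20.9,5],"hand":0},
    {"translation":[9.7,20.9,5],"hand":0},
    {"translation":[9.7,20.9,5],"hand":0},
    {"translation":[9.7,20.9,5],"hand":0},
    {"translation":[9.7,20.9,5],"hand":0}
  ]
}}

```text
validation failed for argument at $.ro...
```

Run:
```python
from h import *
go([.4725,.12,.0585],0)
# unit geometry without arm occlusion (from first frames)
for n in ['scene','top']:
    im=cv2.imread(f'pics/{n}0.png')[:,:,::-1]; d=np.load(f'{n}0.npy'); C,col,uv=cloud(n,im,d)
    m=(C[:,0]>.33)&(C[:,0]<.64)&(abs(C[:,1]+.17)<.09)&(C[:,2]>.03)&(C[:,2]<.12)
    Q=C[m][:,:2].astype(np.float32);print(n,cv2.minAreaRect(Q),len(Q))
```

```text
t 1.2667 pos [0.3751 0.3289 0.2017] rot [-3.1408e+00 -5.0000e-04  0.0000e+00] F [1.1 0.5 0.6] w 0.0878 0.0
trans cm [ 9.74 20.9  14.31] rot [-0.04 -0.03  0.  ]
scene ((0.4765469431877136, -0.17234131693840027), (0.1333368420600891, 0.1936163455247879), 80.14593505859375) 2323
top ((0.4770658016204834, -0.17468830943107605), (0.13105358183383942, 0.19330595433712006), 81.17315673828125) 1753
```

Emit:
{"name": "move_arm", "arguments": {
  "rows": [
    {"translation":[9.7,20.9,5],"rot":[0,0,0],"hand":0},
    {"translation":[9.7,20.9,5],"rot":[0,0,0],"hand":0},
    {"translation":[9.7,20.9,5],"rot":[0,0,0],"hand":0},
    {"translation":[9.7,20.9,5],"rot":[0,0,0],"hand":0},
    {"translation":[9.7,20.9,5],"rot":[0,0,0],"hand":0},
    {"translation":[9.7,20.9,5],"rot":[0,0,0],"hand":0},
    {"translation":[9.7,20.9,5],"rot":[0,0,0],"hand":0},
    {"translation":[9.7,20.9,5],"rot":[0,0,0],"hand":0}
  ]
}}

```text
t: 1.93
eef_pos: [0.4718, 0.1202, 0.1511]
ee_rot: [3.141, 0.0, -0.004]
force: [-0.5, 0.3, -0.4]
width: 0.088
gripper_force: 0.0
```

Run:
```python
from h import *
go([.4725,.12,.0585],0)
```

```text
t 1.9333 pos [0.4718 0.1202 0.1511] rot [ 3.1412e+00  5.0000e-04 -3.8000e-03] F [-0.5  0.3 -0.4] w 0.088 0.0
trans cm [0.07 0.02 9.26] rot [ 0.02  0.03 -0.22]
```

Emit:
{"name": "move_arm", "arguments": {
  "rows": [
    {"translation":[0.1,0,3],"rot":[0,0,0],"hand":0},
    {"translation":[0.1,0,6],"rot":[0,0,0],"hand":0},
    {"translation":[0.1,0,8],"rot":[0,0,0],"hand":0},
    {"translation":[0.1,0,9.2],"rot":[0,0,0],"hand":0},
    {"translation":[0.1,0,9.2],"rot":[0,0,0],"hand":0},
    {"translation":[0.1,0,9.2],"rot":[0,0,0],"hand":0.5},
    {"translation":[0.1,0,9.2],"rot":[0,0,0],"hand":0.8},
    {"translation":[0.1,0,9.2],"rot":[0,0,0],"hand":1}
  ],
  "squeeze": 15
}}

```text
t: 2.6
eef_pos: [0.4733, 0.1227, 0.0607]
ee_rot: [-3.14, -0.002, 0.0]
force: [0.2, 0.5, 0.5]
width: 0.0731
gripper_force: 0.0
```

Emit:
{"name": "move_arm", "arguments": {
  "rows": [
    {"translation":[0,0,0],"rot":[0,0,0],"hand":1},
    {"translation":[0,0,0],"rot":[0,0,0],"hand":1},
    {"translation":[0,0,0],"rot":[0,0,0],"hand":1},
    {"translation":[0,0,0],"rot":[0,0,0],"hand":1},
    {"translation":[0,0,0],"rot":[0,0,0],"hand":1},
    {"translation":[0,0,0],"rot":[0,0,0],"hand":1}
  ]
}}

```text
t: 3.1
eef_pos: [0.4726, 0.1217, 0.0594]
ee_rot: [-3.142, -0.0, -0.001]
force: [-0.3, 0.7, -0.2]
width: 0.033
gripper_force: 0.0
```

Emit:
{"name": "move_arm", "arguments": {
  "rows": [
    {"translation":[0,0,0],"rot":[0,0,0],"hand":1},
    {"translation":[0,0,0],"rot":[0,0,0],"hand":1},
    {"translation":[0,0,0],"rot":[0,0,0],"hand":1},
    {"translation":[0,0,0],"rot":[0,0,0],"hand":1},
    {"translation":[0,0,0],"rot":[0,0,0],"hand":1}
  ]
}}

```text
t: 3.52
eef_pos: [0.4726, 0.1217, 0.0593]
ee_rot: [3.142, 0.0, -0.001]
force: [0.0, -0.6, 0.4]
width: 0.0022
gripper_force: 0.0
```

Run:
```python
from h import *
go([.4725,.12,.1985],0)
```

```text
t 3.5167 pos [0.4726 0.1217 0.0593] rot [ 3.1415e+00  1.0000e-04 -5.0000e-04] F [ 0.  -0.6  0.4] w 0.0022 0.0
trans cm [-1.000e-02  1.700e-01 -1.392e+01] rot [ 0.01  0.01 -0.03]
```

Run:
```python
from h import *
o=[]
for n,(a,b,c,e) in {'scene':(140,240,240,340),'top':(170,270,230,330)}.items():
    im,d=arm.grab_frame(n);cv2.imwrite(f'pics/{n}1.png',im[:,:,::-1]);np.save(f'{n}1.npy',d)
    o.append(cv2.resize(im[a:b,c:e,::-1],None,fx=4,fy=4,interpolation=2))
    print(n,'tcp px',pix(n,arm.get_state()['eef_pos']),'tip',pix(n,arm.get_state()['eef_pos']-np.array([0,0,.014])))
    for r in arm.pinpoint('stopper',n): P=w(n,r['point']);print(r['p'],P.round(3),pix(n,P).round())
cv2.imwrite('pics/c.png',np.hstack(o))
```

```text
scene tcp px [289.4063489  176.64742865] tip [289.5574593  180.00988468]
0.71 [0.47  0.127 0.006] [289. 189.]
0.58 [0.429 0.016 0.   ] [300. 211.]
0.5 [ 0.455  0.125 -0.   ] [285. 192.]
top tcp px [271.39632499 218.6420261 ] tip [271.73194397 220.27108311]
```

View pics/c.png

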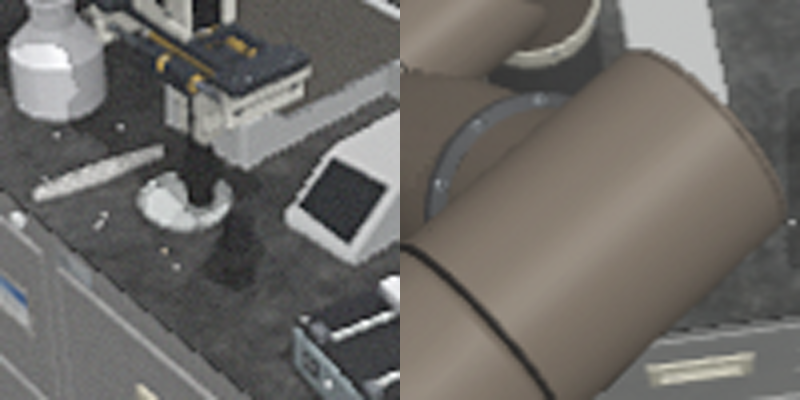

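Run:
```python
from h import *
n='scene'
im=cv2.imread('pics/scene1.png')[:,:,::-1]; d=np.load('scene1.npy'); C,col,uv=cloud(n,im,d)
m=(uv[:,0]>=278)&(uv[:,0]<=302)&(uv[:,1]>=160)&(uv[:,1]<=196)
D=np.full((400,640,3),np.nan)
D[uv[:,1],uv[:,0]]=C
g=im.mean(2)
for v in range(162,196,2):
    print(v,' '.join('%3d/%3d,%3d,%3d'%(g[v,u],*(1000*D[v,u]).round()) if not np.isnan(D[v,u,0]) else '--' for u in range(280,302,3)))
```

```text
162  50/555,289,  0 126/527,230, 42  56/435, 85,153  83/447, 85,148 108/444, 66,158  69/438, 42,173  71/437, 26,181  55/446, 24,178
164  52/543,273,  4 149/525,228, 35 123/465,127,112 148/464,109,121 103/469,100,123 128/446, 54,156  93/437, 26,174 156/449, 27,168
166  60/536,264,  3 142/525,228, 26 121/463,125,105 151/466,112,110 145/470,101,114 129/482,101,109 179/438, 28,165 157/453, 33,156
168  61/531,258, -1 143/523,227, 18 146/463,126, 96 150/466,113,102 134/472,105,103 140/484,104, 99 118/442, 34,153 185/454, 33,148
170  53/521,244,  2 148/523,228,  9 134/465,129, 86 144/464,110, 97 169/473,106, 95 161/485,106, 89 187/441, 32,147 189/453, 33,141
172  66/516,238, -2  71/522,227,  1 126/466,131, 76 153/464,111, 88 172/470,102, 90 144/485,106, 81 149/528,145, 41 166/529,129, 50
174  64/508,227, -2  62/514,216,  2  50/523,210,  0 146/464,112, 80 154/472,106, 79 144/528,163, 23 141/527,144, 34 162/533,134, 37
176 110/491,203, 10  57/509,210, -2  58/466,131, 60  47/468,118, 66  68/478,114, 64 146/530,166, 12 146/527,144, 25 163/534,136, 27
178 137/489,201,  3  57/502,201, -2  48/461,
[... 443 characters left out ...]
,144, -3  58/517,133,  1  58/525,126,  1
186 136/459,161,  4 158/467,154,  5  77/476,148,  4  49/465,117, 26  43/474,111, 26 141/495,122,  9  47/512,126, -2  57/517,116,  2
188 211/450,149,  7 148/461,146,  3 144/466,136,  6  48/465,116, 18  38/473,110, 18 144/494,121,  2  65/505,117, -2  53/510,108,  1
190 206/444,141,  6 205/454,137,  3 152/461,130,  4  44/465,117, 10  47/473,110,  9 149/482,106,  7  78/493,103,  4  72/500, 96,  4
192 206/438,133,  5 203/448,129,  2 121/455,121,  3 132/463,114,  3 116/471,108,  3 204/479,102,  2  62/486, 94,  3  63/495, 89,  1
194 211/434,129,  0 195/437,114,  8 196/447,111,  4 153/456,107,  2 202/465,101,  1 117/468, 88,  7  44/432, 24, 63  58/436, 15, 66
```

The stopper still stands in the dish at scene (290,182). The fingers closed above it, and their visible lower end is near z≈0.075 instead of the expected 0.045. I'll lift and measure where the fingertips really are.

Emit:
{"name": "move_arm", "arguments": {
  "rows": [
    {"translation":[0,0,-3],"rot":[0,0,0],"hand":1},
    {"translation":[0,0,-6],"rot":[0,0,0],"hand":1},
    {"translation":[0,0,-9],"rot":[0,0,0],"hand":1},
    {"translation":[0,0,-9],"rot":[0,0,0],"hand":1},
    {"translation":[0,0,-9],"rot":[0,0,0],"hand":1},
    {"translation":[0,0,-9],"rot":[0,0,0],"hand":1}
  ]
}}

```text
t: 4.22
eef_pos: [0.4722, 0.1216, 0.1491]
ee_rot: [-3.141, 0.0, -0.001]
force: [-0.6, -0.5, -1.7]
width: 0.0006
gripper_force: 0.0
```

Run:
```python
from h import *
go([.4725,.12,.0585],0)
n='scene';im,d=arm.grab_frame(n); p=pix(n,arm.get_state()['eef_pos']);print(p)
u,v=p.astype(int); o=im[v-30:v+45,u-35:u+65,::-1]
cv2.imwrite('pics/d.png',cv2.resize(o,None,fx=6,fy=6,interpolation=2))
C,col,uv=cloud(n,im,d)
m=(np.hypot(C[:,0]-.4726,C[:,1]-.1217)<.03)&(C[:,2]>.075)
for z in np.arange(.08,.2,.01):
    a=C[m&(C[:,2]>z)&(C[:,2]<z+.01)]
    if len(a): print(z.round(3),len(a),a.mean(0).round(3),a.min(0).round(3),a.max(0).round(3))
```

```text
t 4.2167 pos [0.4722 0.1216 0.1491] rot [-3.1412e+00  1.0000e-04 -8.0000e-04] F [-0.6 -0.5 -1.7] w 0.0006 0.0
trans cm [0.03 0.17 9.06] rot [-0.02  0.01 -0.04]
[288.30361325 154.31124582]
0.16 14 [0.47  0.113 0.169] [0.464 0.102 0.166] [0.483 0.131 0.17 ]
0.17 26 [0.47  0.113 0.176] [0.463 0.104 0.171] [0.485 0.133 0.18 ]
0.18 28 [0.469 0.115 0.185] [0.461 0.1   0.181] [0.485 0.141 0.189]
0.19 33 [0.469 0.115 0.195] [0.462 0.1   0.19 ] [0.484 0.139 0.2  ]
```

View pics/d.png

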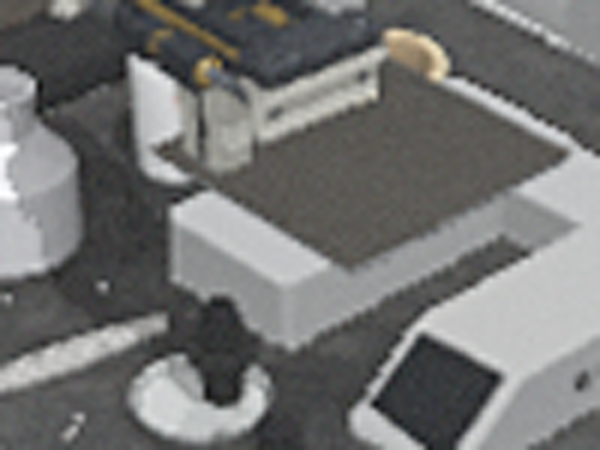

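Run:
```python
from h import *
for n in ['scene','top']:
    im=cv2.imread(f'pics/{n}0.png')[:,:,::-1]; d=np.load(f'{n}0.npy'); C,col,uv=cloud(n,im,d)
    m=(np.hypot(C[:,0]-.2345,C[:,1]-.633)<.08)&(C[:,2]>.12)
    print(n,m.sum())
    for z in np.arange(.16,.3,.01):
        a=C[m&(C[:,2]>z)&(C[:,2]<z+.01)]
        if len(a): print(z.round(3),len(a),a.mean(0).round(3),a.min(0).round(3),a.max(0).round(3))
n='scene'
d=np.load('scene0.npy')
p=pix(n,[.2345,.633,.213]);print(p);u,v=p.astype(int)
im=cv2.imread('pics/scene0.png');o=im[v-50:v+30,u-45:u+45];cv2.imwrite('pics/e.png',cv2.resize(o,None,fx=6,fy=6,interpolation=2))
```

```text
scene 2359
0.22 8 [0.226 0.604 0.227] [0.209 0.576 0.223] [0.263 0.676 0.229]
0.23 23 [0.222 0.589 0.234] [0.205 0.57  0.23 ] [0.264 0.676 0.24 ]
0.24 17 [0.214 0.576 0.245] [0.205 0.569 0.24 ] [0.224 0.583 0.249]
0.25 22 [0.215 0.574 0.255] [0.204 0.564 0.251] [0.225 0.579 0.26 ]
0.26 18 [0.215 0.573 0.266] [0.204 0.566 0.262] [0.226 0.579 0.27 ]
0.27 18 [0.212 0.571 0.275] [0.203 0.564 0.27 ] [0.223 0.576 0.28 ]
0.28 4 [0.216 0.568 0.281] [0.212 0.564 0.28 ] [0.222 0.573 0.284]
0.29 13 [0.249 0.68  0.295] [0.217 0.667 0.291] [0.29  0.691 0.299]
top 3615
[147.21565111 103.75227937]
```

View pics/e.png

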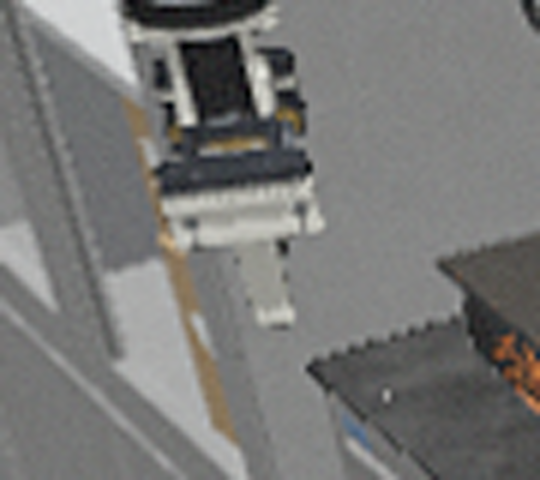

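The fingertips really sit about 15 mm above the reported TCP, both when open (start picture) and when closed; x and y agree. I'll correct for that.

Emit:
{"name": "move_arm", "arguments": {
  "rows": [
    {"translation":[0,0.1,0],"rot":[0,0,0],"hand":0},
    {"translation":[0,0.1,0],"rot":[0,0,0],"hand":0},
    {"translation":[0,0.1,0],"rot":[0,0,0],"hand":0},
    {"translation":[0,0.1,0],"rot":[0,0,0],"hand":0},
    {"translation":[0,0.1,0],"rot":[0,0,0],"hand":0},
    {"translation":[0,0.1,2],"rot":[0,0,0],"hand":0},
    {"translation":[0,0.1,4],"rot":[0,0,0],"hand":0},
    {"translation":[0,0.1,6],"rot":[0,0,0],"hand":0}
  ]
}}

```text
t: 4.93
eef_pos: [0.4728, 0.1209, 0.0889]
ee_rot: [-3.141, -0.001, -0.0]
force: [0.4, -0.6, 0.0]
width: 0.0485
gripper_force: 0.0
```

Emit:
{"name": "move_arm", "arguments": {
  "rows": [
    {"translation":[0,0,1.5],"rot":[0,0,0],"hand":0},
    {"translation":[0,0,3],"rot":[0,0,0],"hand":0},
    {"translation":[0,0,4.5],"rot":[0,0,0],"hand":0},
    {"translation":[0,0,5.2],"rot":[0,0,0],"hand":0},
    {"translation":[0,0,5.5],"rot":[0,0,0],"hand":0},
    {"translation":[0,0,5.5],"rot":[0,0,0],"hand":0},
    {"translation":[0,0,5.5],"rot":[0,0,0],"hand":0}
  ]
}}

```text
t: 5.52
eef_pos: [0.473, 0.1209, 0.0349]
ee_rot: [-3.141, -0.001, -0.0]
force: [0.8, -0.5, -0.3]
width: 0.0869
gripper_force: 0.0
```

Run:
```python
from h import *
go([.4725,.12,.032],0)
n='scene';im,d=arm.grab_frame(n); C,col,uv=cloud(n,im,d)
m=(abs(C[:,0]-.4726)<.02)&(C[:,1]<.10)&(C[:,1]>.03)&(C[:,2]>.012)
for z in np.arange(.01,.1,.005):
    a=C[m&(C[:,2]>z)&(C[:,2]<z+.005)]
    if len(a): print(z.round(3),len(a),a.mean(0).round(3),a.min(0).round(3),a.max(0).round(3))
```

```text
t 5.5167 pos [0.473  0.1209 0.0349] rot [-3.1414e+00 -5.0000e-04 -3.0000e-04] F [ 0.8 -0.5 -0.3] w 0.0869 0.0
trans cm [-0.05  0.09  0.29] rot [-0.01 -0.03 -0.02]
0.01 2 [0.473 0.088 0.013] [0.467 0.087 0.012] [0.478 0.09  0.014]
0.05 8 [0.474 0.066 0.053] [0.465 0.061 0.051] [0.489 0.073 0.055]
0.055 10 [0.473 0.063 0.058] [0.466 0.059 0.056] [0.487 0.073 0.06 ]
0.06 7 [0.475 0.062 0.063] [0.464 0.06  0.061] [0.488 0.064 0.065]
0.065 10 [0.47  0.065 0.068] [0.463 0.059 0.065] [0.485 0.075 0.07 ]
0.07 10 [0.475 0.061 0.073] [0.463 0.057 0.071] [0.488 0.068 0.075]
0.075 4 [0.47  0.062 0.077] [0.466 0.058 0.076] [0.473 0.071 0.08 ]
0.08 11 [0.471 0.06  0.082] [0.462 0.055 0.08 ] [0.486 0.07  0.084]
0.085 7 [0.473 0.057 0.088] [0.464 0.055 0.086] [0.483 0.059 0.09 ]
0.09 3 [0.477 0.056 0.091] [0.473 0.054 0.09 ] [0.485 0.059 0.093]
```

Emit:
{"name": "move_arm", "arguments": {
  "rows": [
    {"translation":[-0.1,0,0.4],"rot":[0,0,0],"hand":0.3},
    {"translation":[-0.1,0,0.4],"rot":[0,0,0],"hand":0.6},
    {"translation":[-0.1,0,0.4],"rot":[0,0,0],"hand":1},
    {"translation":[-0.1,0,0.4],"rot":[0,0,0],"hand":1},
    {"translation":[-0.1,0,0.4],"rot":[0,0,0],"hand":1},
    {"translation":[-0.1,0,0.4],"rot":[0,0,0],"hand":1},
    {"translation":[-0.1,0,0.4],"rot":[0,0,0],"hand":1},
    {"translation":[-0.1,0,0.4],"rot":[0,0,0],"hand":1}
  ],
  "squeeze": 15
}}

```text
t: 6.23
eef_pos: [0.4716, 0.1207, 0.0304]
ee_rot: [-3.142, -0.0, -0.001]
force: [0.4, -0.0, 0.7]
width: 0.0399
gripper_force: 0.0
```

Emit:
{"name": "move_arm", "arguments": {
  "rows": [
    {"translation":[0,0,0],"rot":[0,0,0],"hand":1},
    {"translation":[0,0,0],"rot":[0,0,0],"hand":1},
    {"translation":[0,0,0],"rot":[0,0,0],"hand":1},
    {"translation":[0,0,0],"rot":[0,0,0],"hand":1},
    {"translation":[0,0,0],"rot":[0,0,0],"hand":1}
  ]
}}

```text
t: 6.65
eef_pos: [0.4716, 0.1207, 0.0304]
ee_rot: [-3.142, -0.0, -0.0]
force: [-0.2, -0.6, -0.6]
width: 0.0238
gripper_force: 14.9
```

Run:
```python
from h import *
go([.4755,.3385,.175],0)
```

```text
t 6.65 pos [0.4716 0.1207 0.0304] rot [-3.1416e+00 -0.0000e+00 -5.0000e-04] F [-0.2 -0.6 -0.6] w 0.0238 14.9
trans cm [  0.38 -21.78 -14.46] rot [-0.   -0.   -0.03]
```

Emit:
{"name": "move_arm", "arguments": {
  "rows": [
    {"translation":[0,0,-2],"rot":[0,0,0],"hand":1},
    {"translation":[0,0,-5],"rot":[0,0,0],"hand":1},
    {"translation":[0,0,-9],"rot":[0,0,0],"hand":1},
    {"translation":[0,0,-12],"rot":[0,0,0],"hand":1},
    {"translation":[0,0,-14.5],"rot":[0,0,0],"hand":1},
    {"translation":[0.1,-2,-14.5],"rot":[0,0,0],"hand":1},
    {"translation":[0.1,-5,-14.5],"rot":[0,0,0],"hand":1},
    {"translation":[0.2,-8,-14.5],"rot":[0,0,0],"hand":1}
  ]
}}

```text
t: 7.32
eef_pos: [0.4735, 0.2012, 0.1762]
ee_rot: [-3.14, -0.001, -0.002]
force: [0.8, -1.1, -1.7]
width: 0.0241
gripper_force: 14.9
```

Emit:
{"name": "move_arm", "arguments": {
  "rows": [
    {"translation":[0,-3,0],"rot":[0,0,0],"hand":1},
    {"translation":[0,-6,0],"rot":[0,0,0],"hand":1},
    {"translation":[0.1,-9,0],"rot":[0,0,0],"hand":1},
    {"translation":[0.2,-11,0],"rot":[0,0,0],"hand":1},
    {"translation":[0.2,-12,0],"rot":[0,0,0],"hand":1},
    {"translation":[0.2,-12,0],"rot":[0,0,0],"hand":1},
    {"translation":[0.2,-12,0],"rot":[0,0,0],"hand":1}
  ]
}}

```text
t: 7.9
eef_pos: [0.4753, 0.3203, 0.1749]
ee_rot: [3.141, 0.001, -0.0]
force: [-0.1, -0.5, -0.6]
width: 0.0237
gripper_force: 14.9
```

```bash
cat > chk.py <<'E'
from h import *
s=arm.get_state();t=s['eef_pos'];go([.475,.3385,t[2]],0)
n='scene';im,d=arm.grab_frame(n);cv2.imwrite('pics/chk.png',im[:,:,::-1])
C,col,uv=cloud(n,im,d)
g=col.mean(1); m=(np.hypot(C[:,0]-t[0],C[:,1]-t[1])<.04)&(C[:,2]>.117)&(C[:,2]<t[2]+.02)&(g<90)
zf=t[2]-.0274
for a,b in [(0,.03),(.03,.037),(.037,.05)]:
    P=C[m&(C[:,2]>zf+a)&(C[:,2]<zf+b)]
    if len(P): print(a,b,len(P),P.mean(0).round(4),P.min(0).round(4),P.max(0).round(4))
# silhouettes: dark pixels columns vs predicted axis
for z in [zf+.005,zf+.015,zf+.025,zf+.033]:
    q=pix(n,[t[0],t[1],z]); v=int(round(q[1])); print(z.round(3),'pred u',q.round(1),''.join('%4d'%x for x in im[v,int(q[0])-10:int(q[0])+12].mean(1)), int(q[0])-10)
u,v=pix(n,[.475,.3385,.112]).astype(int)
cv2.imwrite('pics/f.png',cv2.resize(im[v-40:v+35,u-50:u+50,::-1],None,fx=6,fy=6,interpolation=2)); print('rim pred in crop',(pix(n,[.475,.3385,.112])-[u-50,v-40])*6, 'foot',(pix(n,[t[0],t[1],zf])-[u-50,v-40])*6)
E
python3 chk.py
```

```text
t 7.9 pos [0.4753 0.3203 0.1749] rot [ 3.1406e+00  9.0000e-04 -0.0000e+00] F [-0.1 -0.5 -0.6] w 0.0237 14.9
trans cm [-0.03 -1.82 -0.  ] rot [ 0.06  0.05 -0.  ]
0 0.03 45 [0.4728 0.3125 0.1625] [0.4633 0.3041 0.1501] [0.4849 0.325  0.1756]
0.03 0.037 23 [0.4687 0.311  0.1818] [0.4579 0.2961 0.1785] [0.494  0.3265 0.1841]
0.037 0.05 17 [0.4677 0.3204 0.1874] [0.4568 0.2995 0.1845] [0.4753 0.3343 0.1941]
0.152 pred u [254.4 130.1]   86  87  88  88  80  71  65  61  48  47  50  52  47  45  55  72  69  68  65  66  65  66 244
0.162 pred u [254.2 127.6]   84  81  89  86  86  81  89  75  47  45  55  50  49  45  56  69  73  68  72  76  65  67 244
0.172 pred u [253.9 125.1]   82  84  83  84  86  86  70  58  42  45  46  47  44  39  47  58  84  85  75  69  66  59 243
0.18 pred u [253.7 123. ]   83  85  83  88  85  77  41  47  46  45  50  79 120 143 144 114  93  75  83  89  90  89 243
rim pred in crop [302.95649941 241.05107425] foot [315.35670022 200.19143043]
```

View pics/f.png

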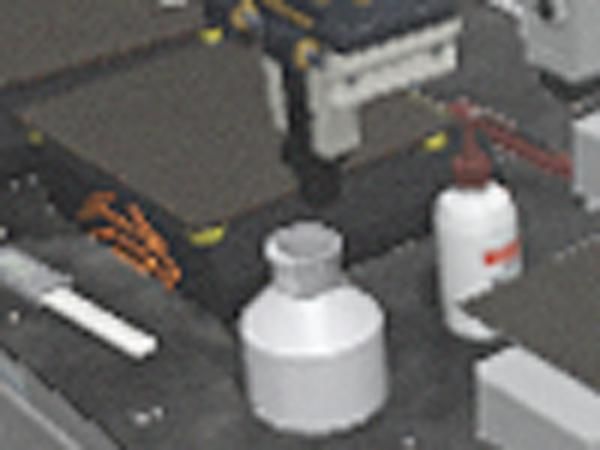

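Crop f shows the stopper held upright with its foot at crop (318,200), and the flask rim ellipse centred at (304,242), within a pixel of the prediction. Next I align and lower it.

Emit:
{"name": "move_arm", "arguments": {
  "rows": [
    {"translation":[0,-0.9,0],"rot":[0,0,0],"hand":1},
    {"translation":[0,-1.8,0],"rot":[0,0,0],"hand":1},
    {"translation":[0,-1.8,0.8],"rot":[0,0,0],"hand":1},
    {"translation":[0,-1.8,1.8],"rot":[0,0,0],"hand":1},
    {"translation":[0,-1.8,2.8],"rot":[0,0,0],"hand":1},
    {"translation":[0,-1.8,2.8],"rot":[0,0,0],"hand":1},
    {"translation":[0,-1.8,2.8],"rot":[0,0,0],"hand":1},
    {"translation":[0,-1.8,2.8],"rot":[0,0,0],"hand":1}
  ]
}}

```text
t: 8.62
eef_pos: [0.4758, 0.3385, 0.1472]
ee_rot: [3.141, 0.0, -0.001]
force: [0.3, -0.3, -0.5]
width: 0.0233
gripper_force: 14.9
```

```bash
python3 chk.py
```

```text
t 8.6167 pos [0.4758 0.3385 0.1472] rot [ 3.1411e+00  1.0000e-04 -6.0000e-04] F [ 0.3 -0.3 -0.5] w 0.0233 14.9
trans cm [-0.08 -0.    0.  ] rot [ 0.03  0.01 -0.03]
0 0.03 41 [0.4731 0.3302 0.135 ] [0.4649 0.3223 0.1227] [0.4871 0.3422 0.1476]
0.03 0.037 20 [0.4698 0.3271 0.154 ] [0.4575 0.314  0.15  ] [0.4912 0.3588 0.1568]
0.037 0.05 20 [0.4664 0.338  0.16  ] [0.4593 0.3215 0.157 ] [0.4723 0.3546 0.1662]
0.125 pred u [252.4 135. ]   65  71  66  66  64  61  58  59  34  37  43  46  52  36  46  59  61  63  66  71  68  63 242
0.135 pred u [252.1 132.5]   69  61  65  61  67  67  69  68  48  47  49  43  49  43  55  71  69  64  69  67  64  68 242
0.145 pred u [251.9 130.1]   84  88  84  88  87  89  75  59  49  45  47  53  41  38  42  50  67  68  68  65  65  70 241
0.153 pred u [251.6 128.1]   81  84  85  82  89  80  41  49  52  47  42  86 135 156 143 112 104  88  60  66  73  69 241
rim pred in crop [302.95649941 241.05107425] foot [302.9252397 229.2659742]
```

Emit:
{"name": "move_arm", "arguments": {
  "rows": [
    {"translation":[0,0,0.5],"rot":[0,0,0],"hand":1},
    {"translation":[0,0,1.0],"rot":[0,0,0],"hand":1},
    {"translation":[0,0,1.4],"rot":[0,0,0],"hand":1},
    {"translation":[0,0,1.8],"rot":[0,0,0],"hand":1},
    {"translation":[0,0,1.8],"rot":[0,0,0],"hand":1}
  ]
}}

```text
t: 9.08
eef_pos: [0.4752, 0.3382, 0.1282]
ee_rot: [3.14, 0.001, -0.001]
force: [-0.1, 1.0, -0.4]
width: 0.0235
gripper_force: 14.9
```

Emit:
{"name": "move_arm", "arguments": {
  "rows": [
    {"translation":[0,0,0.5],"rot":[0,0,0],"hand":1},
    {"translation":[0,0,0.9],"rot":[0,0,0],"hand":1},
    {"translation":[0,0,1.2],"rot":[0,0,0],"hand":1},
    {"translation":[0,0,1.5],"rot":[0,0,0],"hand":1},
    {"translation":[0,0,1.5],"rot":[0,0,0],"hand":1}
  ]
}}

```text
t: 9.5
eef_pos: [0.4754, 0.3384, 0.1136]
ee_rot: [3.141, 0.001, -0.001]
force: [-0.3, -0.1, -0.4]
width: 0.0235
gripper_force: 14.9
```

Emit:
{"name": "move_arm", "arguments": {
  "rows": [
    {"translation":[0,0,0.2],"rot":[0,0,0],"hand":1},
    {"translation":[0,0,0.35],"rot":[0,0,0],"hand":1},
    {"translation":[0,0,0.45],"rot":[0,0,0],"hand":1},
    {"translation":[0,0,0.45],"rot":[0,0,0],"hand":1}
  ]
}}

```text
t: 9.83
eef_pos: [0.4757, 0.3387, 0.1097]
ee_rot: [3.142, 0.0, -0.001]
force: [0.6, 0.1, -0.5]
width: 0.0235
gripper_force: 14.9
```

Nearly home; I press down in small steps until a reaction shows.

Emit:
{"name": "move_arm", "arguments": {
  "rows": [
    {"translation":[0,0,0.1],"rot":[0,0,0],"hand":1},
    {"translation":[0,0,0.2],"rot":[0,0,0],"hand":1},
    {"translation":[0,0,0.2],"rot":[0,0,0],"hand":1}
  ]
}}

```text
t: 10.08
eef_pos: [0.4761, 0.3393, 0.1087]
ee_rot: [-3.141, -0.001, -0.0]
force: [-1.5, 1.6, 4.8]
width: 0.0234
gripper_force: 15.0
```

Emit:
{"name": "move_arm", "arguments": {
  "rows": [
    {"translation":[0,0,0.1],"rot":[0,0,0],"hand":0.6},
    {"translation":[0,0,0.1],"rot":[0,0,0],"hand":0.4},
    {"translation":[0,0,0.1],"rot":[0,0,0],"hand":0.4},
    {"translation":[0,0,0.1],"rot":[0,0,0],"hand":0.4},
    {"translation":[0,0,0.1],"rot":[0,0,0],"hand":0.4},
    {"translation":[0,0,-3],"rot":[0,0,0],"hand":0.4},
    {"translation":[0,0,-6],"rot":[0,0,0],"hand":0.4},
    {"translation":[0,0,-8],"rot":[0,0,0],"hand":0.4}
  ]
}}

```text
t: 10.75
eef_pos: [0.4764, 0.339, 0.1904]
ee_rot: [-3.141, -0.002, -0.0]
force: [1.5, 0.6, 1.0]
width: 0.0523
gripper_force: 0.0
```

Run:
```python
from h import *
go([.4595,-.1697,.19],-.164)
```

```text
t 10.75 pos [0.4764 0.339  0.1904] rot [-3.1407e+00 -1.6000e-03 -1.0000e-04] F [1.5 0.6 1. ] w 0.0523 0.0
trans cm [-1.680e+00  5.087e+01 -1.000e-02] rot [-0.06 -0.09  9.39]
```

Emit:
{"name": "move_arm", "arguments": {
  "rows": [
    {"translation":[-1.7,50.8,0],"rot":[0,0,9.4],"hand":0.3},
    {"translation":[-1.7,50.8,0],"rot":[0,0,9.4],"hand":0.3},
    {"translation":[-1.7,50.8,0],"rot":[0,0,9.4],"hand":0.3},
    {"translation":[-1.7,50.8,0],"rot":[0,0,9.4],"hand":0.3},
    {"translation":[-1.7,50.8,0],"rot":[0,0,9.4],"hand":0.3},
    {"translation":[-1.7,50.8,0],"rot":[0,0,9.4],"hand":0.3},
    {"translation":[-1.7,50.8,0],"rot":[0,0,9.4],"hand":0.3},
    {"translation":[-1.7,50.8,0],"rot":[0,0,9.4],"hand":0.3}
  ],
  "squeeze": 40
}}

```text
t: 11.42
eef_pos: [0.4638, 0.0037, 0.1882]
ee_rot: [-3.141, -0.001, -0.164]
force: [1.1, 0.2, 0.2]
width: 0.061
gripper_force: 0.0
```

Run:
```python
from h import *
go([.4595,-.1697,.15],-.164)
n='scene';im,d=arm.grab_frame(n)
cv2.imwrite('pics/g0.png',im[:,:,::-1])
u,v=pix(n,[.4755,.3385,.1]).astype(int)
cv2.imwrite('pics/g.png',cv2.resize(im[v-30:v+35,u-40:u+40,::-1],None,fx=6,fy=6,interpolation=2))
C,col,uv=cloud(n,im,d)
m=(np.hypot(C[:,0]-.4755,C[:,1]-.3385)<.05)&(C[:,2]>.03)
for z0,z1 in[(.03,.055),(.112,.119),(.12,.135),(.138,.16)]:
    P=C[m&(C[:,2]>z0)&(C[:,2]<z1)]
    if len(P):print(z0,len(P),P.mean(0).round(4),P.min(0).round(3),P.max(0).round(3))
for r in arm.pinpoint('stopper',n)+arm.pinpoint('flask',n): print(r['p'],w(n,r['point']).round(3))
```

```text
t 11.4167 pos [0.4638 0.0037 0.1882] rot [-3.1411e+00 -8.0000e-04 -1.6390e-01] F [1.1 0.2 0.2] w 0.061 0.0
trans cm [ 2.4  17.18  3.82] rot [-0.03 -0.04  0.  ]
0.03 136 [0.4567 0.3117 0.0422] [0.43  0.293 0.03 ] [0.505 0.353 0.055]
0.112 38 [0.4708 0.3314 0.1157] [0.451 0.317 0.112] [0.497 0.358 0.119]
0.12 33 [0.4734 0.3295 0.1271] [0.457 0.313 0.12 ] [0.497 0.343 0.135]
0.138 27 [0.4753 0.3342 0.1442] [0.466 0.324 0.139] [0.488 0.348 0.148]
0.62 [0.475 0.339 0.084]
0.6 [0.428 0.018 0.001]
0.63 [ 0.476  0.341 -0.   ]
```

View pics/g.png

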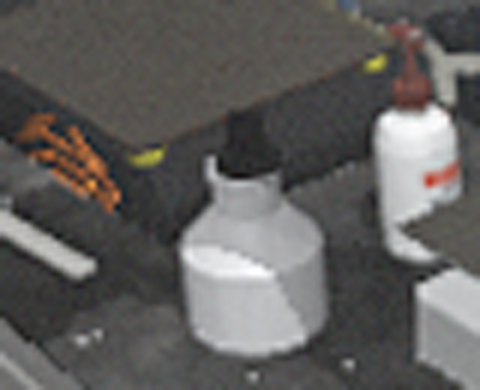

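Crop g shows the stopper standing straight in the neck at (248,150), with its flange on the rim and its top at z≈0.147 (expected 0.146). Next is the knob.

Emit:
{"name": "move_arm", "arguments": {
  "rows": [
    {"translation":[2.4,17.2,1],"rot":[0,0,0],"hand":0.3},
    {"translation":[2.4,17.2,1],"rot":[0,0,0],"hand":0.3},
    {"translation":[2.4,17.2,1],"rot":[0,0,0],"hand":0.3},
    {"translation":[2.4,17.2,1],"rot":[0,0,0],"hand":0.3},
    {"translation":[2.4,17.2,1],"rot":[0,0,0],"hand":0.3},
    {"translation":[2.4,17.2,4],"rot":[0,0,0],"hand":0.3},
    {"translation":[2.4,17.2,4],"rot":[0,0,0],"hand":0.3},
    {"translation":[2.4,17.2,4],"rot":[0,0,0],"hand":0.3}
  ]
}}

```text
t: 12.23
eef_pos: [0.459, -0.1675, 0.147]
ee_rot: [3.141, 0.003, -0.164]
force: [-0.3, -0.3, -0.2]
width: 0.0615
gripper_force: 0.0
```

Run:
```python
from h import *
go([.4595,-.1697,.063],-.164)
for n in ['scene','top']:
    im,d=arm.grab_frame(n);C,col,uv=cloud(n,im,d)
    P=C[(np.hypot(C[:,0]-.4595,C[:,1]+.1697)<.025)&(C[:,2]>.08)&(C[:,2]<.112)]
    if len(P):print(n,len(P),P.mean(0).round(4),P.min(0).round(3),P.max(0).round(3))
    a=arm.pinpoint('shutter_knob',n)
    for r in a: print(r['p'],w(n,r['point']).round(3))
```

```text
t 12.2333 pos [ 0.459  -0.1675  0.147 ] rot [ 3.141   0.0035 -0.1642] F [-0.3 -0.3 -0.2] w 0.0615 0.0
trans cm [0.11 0.21 8.4 ] rot [ 0.04  0.2  -0.01]
scene 62 [ 0.4581 -0.1702  0.0965] [ 0.452 -0.178  0.08 ] [ 0.468 -0.16   0.108]
0.69 [ 0.461 -0.165  0.071]
0.53 [ 0.462 -0.168  0.071]
```

Emit:
{"name": "move_arm", "arguments": {
  "rows": [
    {"translation":[0.1,0.1,2.5],"rot":[0,0,0],"hand":0.3},
    {"translation":[0.1,0.1,5],"rot":[0,0,0],"hand":0.3},
    {"translation":[0.1,0.1,7],"rot":[0,0,0],"hand":0.3},
    {"translation":[0.1,0.1,8],"rot":[0,0,0],"hand":0.3},
    {"translation":[0.1,0.1,8.3],"rot":[0,0,0],"hand":0.3},
    {"translation":[0.1,0.1,8.3],"rot":[0,0,0],"hand":0.3},
    {"translation":[0.1,0.1,8.3],"rot":[0,0,0],"hand":0.6},
    {"translation":[0.1,0.1,8.3],"rot":[0,0,0],"hand":1}
  ],
  "squeeze": 40
}}

```text
t: 13.1
eef_pos: [0.4618, -0.169, 0.0661]
ee_rot: [-3.141, -0.002, -0.164]
force: [-0.4, -0.5, -0.3]
width: 0.0531
gripper_force: 0.0
```

Emit:
{"name": "move_arm", "arguments": {
  "rows": [
    {"translation":[0,0,0],"rot":[0,0,0],"hand":1},
    {"translation":[0,0,0],"rot":[0,0,0],"hand":1},
    {"translation":[0,0,0],"rot":[0,0,0],"hand":1},
    {"translation":[0,0,0],"rot":[0,0,0],"hand":1},
    {"translation":[0,0,0],"rot":[0,0,0],"hand":1},
    {"translation":[0,0,0],"rot":[0,0,0],"hand":1},
    {"translation":[0,0,0],"rot":[0,0,0],"hand":1},
    {"translation":[0,0,0],"rot":[0,0,0],"hand":1}
  ]
}}

```text
t: 13.77
eef_pos: [0.4612, -0.1672, 0.065]
ee_rot: [-3.139, -0.001, -0.165]
force: [-1.8, 16.2, 4.4]
width: 0.0172
gripper_force: 40.0
```

Run:
```python
from h import *
s=arm.get_state();p=s['eef_pos'];np.save('grip.npy',p)
go(p-.03*np.array([np.cos(.164),-np.sin(.164),0]),-.164)
```

```text
t 13.7667 pos [ 0.4612 -0.1672  0.065 ] rot [-3.1388e+00 -9.0000e-04 -1.6500e-01] F [-1.8 16.2  4.4] w 0.0172 40.0
trans cm [-3.  0. -0.] rot [-0.16 -0.05 -0.06]
```

The 16 N side load means the knob lies about 2 mm to +y; I relieve that before pulling.

Emit:
{"name": "move_arm", "arguments": {
  "rows": [
    {"translation":[0,-0.1,0],"rot":[0,0,0],"hand":1},
    {"translation":[0,-0.2,0],"rot":[0,0,0],"hand":1},
    {"translation":[0,-0.2,0],"rot":[0,0,0],"hand":1},
    {"translation":[0,-0.2,0],"rot":[0,0,0],"hand":1}
  ]
}}

```text
t: 14.1
eef_pos: [0.4612, -0.1671, 0.065]
ee_rot: [-3.141, -0.0, -0.165]
force: [-0.2, 3.9, 3.6]
width: 0.0173
gripper_force: 40.0
```

Emit:
{"name": "move_arm", "arguments": {
  "rows": [
    {"translation":[-0.4,0,0],"rot":[0,0,0],"hand":1},
    {"translation":[-0.8,0,0],"rot":[0,0,0],"hand":1},
    {"translation":[-1.2,0,0],"rot":[0,0,0],"hand":1},
    {"translation":[-1.6,0,0],"rot":[0,0,0],"hand":1},
    {"translation":[-2.0,0,0],"rot":[0,0,0],"hand":1},
    {"translation":[-2.4,0,0],"rot":[0,0,0],"hand":1},
    {"translation":[-2.8,0,0],"rot":[0,0,0],"hand":1},
    {"translation":[-2.8,0,0],"rot":[0,0,0],"hand":1}
  ]
}}

```text
t: 14.77
eef_pos: [0.4343, -0.1626, 0.0651]
ee_rot: [-3.141, -0.003, -0.164]
force: [6.3, -0.1, -6.5]
width: 0.0175
gripper_force: 40.0
```

```bash
cat > m.py <<'E'
from h import *
s=arm.get_state();p=s['eef_pos'];u=np.array([np.cos(.165),-np.sin(.165),0]); dd=p-np.array([.4612,-.1671,.065])
print(s['t'],p.round(4),'travel',-(dd@u)*1000,'lat',dd@[u[1],-u[0],0]*1000,'F',s['force'].round(1),s['width'],s['gripper_force'])
n='scene';im,d=arm.grab_frame(n);cv2.imwrite('pics/m.png',im[:,:,::-1])
a,b=pix(n,[.45,-.2,.06]).astype(int)
cv2.imwrite('pics/m_c.png',cv2.resize(im[b-35:b+40,a-45:a+55,::-1],None,fx=8,fy=8,interpolation=cv2.INTER_CUBIC))
E
python3 m.py
```

```text
14.7667 [ 0.4343 -0.1626  0.0651] travel 27.290230535038 lat -0.0021349136100764707 F [ 6.3 -0.1 -6.5] 0.017498345807957522 39.99770700931549
```

View pics/m_c.png

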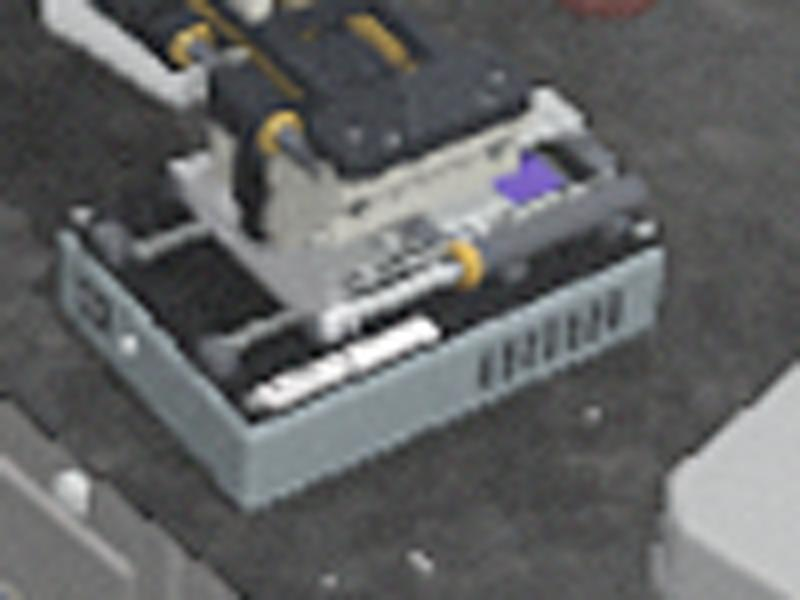

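Crop m_c shows the shutter drawn, with the UV light visible at (530,180) and the crossbar's end at (335,325), just short of the scale's middle at about (342,365). I pull the last 3 mm.

Emit:
{"name": "move_arm", "arguments": {
  "rows": [
    {"translation":[-0.1,0,0],"rot":[0,0,0],"hand":1},
    {"translation":[-0.2,0,0.0],"rot":[0,0,0],"hand":1},
    {"translation":[-0.27,0,0.0],"rot":[0,0,0],"hand":1},
    {"translation":[-0.27,0,0],"rot":[0,0,0],"hand":1},
    {"translation":[-0.27,0,0],"rot":[0,0,0],"hand":1}
  ]
}}

```text
t: 15.23
eef_pos: [0.4323, -0.1623, 0.0651]
ee_rot: [-3.141, -0.003, -0.164]
force: [7.0, 0.0, -6.3]
width: 0.0174
gripper_force: 40.0
```

```bash
python3 m.py
python3 - <<'E'
from h import *
# crossbar position by depth: before vs now, projected on slide axis
u=np.array([np.cos(.164),-np.sin(.164)]);l=np.array([np.sin(.164),np.cos(.164)])
n='scene'
for f in 'a','b':
    if f=='a': im=cv2.imread('pics/scene0.png');d=np.load('scene0.npy')
    else: im,d=arm.grab_frame(n)
    C,col,uv=cloud(n,im,d); q=C[:,:2]-[.4768,-.1735]
    s=q@u;t=q@l; m=(abs(C[:,2]-.068)<.008)&(t<-.02)&(t>-.042)&(s<.02)&(s>-.09)&(col.mean(1)>100)
    print(f,m.sum(),np.histogram(s[m],np.arange(-.09,.021,.005)))
E
```

```text
15.2333 [ 0.4323 -0.1623  0.0651] travel 29.282000752847985 lat 0.0026337880352734697 F [ 7.   0.  -6.3] 0.017390132705945433 39.99823987483978
a 63 (array([ 5,  1,  0,  0,  0,  0,  0,  0,  0,  0,  0,  0,  1, 18,  7, 10,  2,
        0,  3,  7,  8,  1]), array([-9.00000000e-02, -8.50000000e-02, -8.00000000e-02, -7.50000000e-02,
       -7.00000000e-02, -6.50000000e-02, -6.00000000e-02, -5.50000000e-02,
       -5.00000000e-02, -4.50000000e-02, -4.00000000e-02, -3.50000000e-02,
       -3.00000000e-02, -2.50000000e-02, -2.00000000e-02, -1.50000000e-02,
       -1.00000000e-02, -5.00000000e-03,  8.32667268e-17,  5.00000000e-03,
        1.00000000e-02,  1.50000000e-02,  2.00000000e-02]))
b 67 (array([ 5,  2,  0,  0,  0,  0,  1, 16,  9,  7,  5,  1,  0,  0,  1,  1,  1,
        1,  4,  6,  5,  2]), array([-9.00000000e-02, -8.50000000e-02, -8.00000000e-02, -7.50000000e-02,
       -7.00000000e-02, -6.50000000e-02, -6.00000000e-02, -5.50000000e-02,
       -5.00000000e-02, -4.50000000e-02, -4.00000000e-02, -3.50000000e-02,
       -3.00000000e-02, -2.50000000e-02, -2.00000000e-02, -1.50000000e-02,
       -1.00000000e-02, -5.00000000e-03,  8.32667268e-17,  5.00000000e-03,
        1.00000000e-02,  1.50000000e-02,  2.00000000e-02]))
```

Emit:
{"name": "move_arm", "arguments": {
  "rows": [
    {"translation":[-0.07,0,0],"rot":[0,0,0],"hand":1},
    {"translation":[-0.07,0,0],"rot":[0,0,0],"hand":1},
    {"translation":[-0.07,0,0],"rot":[0,0,0],"hand":1},
    {"translation":[-0.07,0,0],"rot":[0,0,0],"hand":1},
    {"translation":[-0.07,0,0],"rot":[0,0,0],"hand":1},
    {"translation":[-0.07,0,0],"rot":[0,0,0],"hand":1},
    {"translation":[-0.07,0,0],"rot":[0,0,0],"hand":1},
    {"translation":[-0.07,0,0],"rot":[0,0,0],"hand":1}
  ]
}}

```text
t: 16.0
eef_pos: [0.4317, -0.1622, 0.0651]
ee_rot: [-3.141, -0.003, -0.164]
force: [8.0, -0.6, -6.8]
width: 0.0171
gripper_force: 40.0
```

Emit:
{"name": "move_arm", "arguments": {
  "rows": [
    {"translation":[0,0,0],"rot":[0,0,0],"hand":1},
    {"translation":[0,0,0],"rot":[0,0,0],"hand":1},
    {"translation":[0,0,0],"rot":[0,0,0],"hand":1},
    {"translation":[0,0,0],"rot":[0,0,0],"hand":1},
    {"translation":[0,0,0],"rot":[0,0,0],"hand":1},
    {"translation":[0,0,0],"rot":[0,0,0],"hand":1},
    {"translation":[0,0,0],"rot":[0,0,0],"hand":1},
    {"translation":[0,0,0],"rot":[0,0,0],"hand":1}
  ]
}}

```text
t: 16.67
eef_pos: [0.4317, -0.1622, 0.0651]
ee_rot: [-3.141, -0.003, -0.164]
force: [6.8, -0.7, -5.9]
width: 0.0174
gripper_force: 40.0
```

Emit:
{"name": "move_arm", "arguments": {
  "rows": [
    {"translation":[0,0,0],"rot":[0,0,0],"hand":1},
    {"translation":[0,0,0],"rot":[0,0,0],"hand":1},
    {"translation":[0,0,0],"rot":[0,0,0],"hand":1},
    {"translation":[0,0,0],"rot":[0,0,0],"hand":1},
    {"translation":[0,0,0],"rot":[0,0,0],"hand":1},
    {"translation":[0,0,0],"rot":[0,0,0],"hand":1},
    {"translation":[0,0,0],"rot":[0,0,0],"hand":1},
    {"translation":[0,0,0],"rot":[0,0,0],"hand":1}
  ]
}}

```text
t: 17.33
eef_pos: [0.4317, -0.1622, 0.0651]
ee_rot: [-3.141, -0.003, -0.164]
force: [7.4, -0.9, -5.8]
width: 0.0172
gripper_force: 40.0
```

Emit:
{"name": "move_arm", "arguments": {
  "rows": [
    {"translation":[0,0,0],"rot":[0,0,0],"hand":1},
    {"translation":[0,0,0],"rot":[0,0,0],"hand":1},
    {"translation":[0,0,0],"rot":[0,0,0],"hand":1},
    {"translation":[0,0,0],"rot":[0,0,0],"hand":1},
    {"translation":[0,0,0],"rot":[0,0,0],"hand":1},
    {"translation":[0,0,0],"rot":[0,0,0],"hand":1},
    {"translation":[0,0,0],"rot":[0,0,0],"hand":1},
    {"translation":[0,0,0],"rot":[0,0,0],"hand":1}
  ]
}}

```text
t: 18.0
eef_pos: [0.4317, -0.1622, 0.0651]
ee_rot: [-3.141, -0.003, -0.164]
force: [7.7, -0.7, -6.8]
width: 0.0171
gripper_force: 40.0
```

Emit:
{"name": "move_arm", "arguments": {
  "rows": [
    {"translation":[0,0,0],"rot":[0,0,0],"hand":1},
    {"translation":[0,0,0],"rot":[0,0,0],"hand":1},
    {"translation":[0,0,0],"rot":[0,0,0],"hand":1},
    {"translation":[0,0,0],"rot":[0,0,0],"hand":1},
    {"translation":[0,0,0],"rot":[0,0,0],"hand":1},
    {"translation":[0,0,0],"rot":[0,0,0],"hand":1},
    {"translation":[0,0,0],"rot":[0,0,0],"hand":1},
    {"translation":[0,0,0],"rot":[0,0,0],"hand":1}
  ]
}}

```text
t: 18.67
eef_pos: [0.4317, -0.1622, 0.0651]
ee_rot: [-3.141, -0.003, -0.164]
force: [7.6, -0.7, -6.8]
width: 0.0169
gripper_force: 40.0
```

Emit:
{"name": "move_arm", "arguments": {
  "rows": [
    {"translation":[0,0,0],"rot":[0,0,0],"hand":1},
    {"translation":[0,0,0],"rot":[0,0,0],"hand":1},
    {"translation":[0,0,0],"rot":[0,0,0],"hand":1},
    {"translation":[0,0,0],"rot":[0,0,0],"hand":1},
    {"translation":[0,0,0],"rot":[0,0,0],"hand":1},
    {"translation":[0,0,0],"rot":[0,0,0],"hand":1},
    {"translation":[0,0,0],"rot":[0,0,0],"hand":1},
    {"translation":[0,0,0],"rot":[0,0,0],"hand":1}
  ]
}}

```text
t: 19.33
eef_pos: [0.4317, -0.1622, 0.0651]
ee_rot: [-3.141, -0.003, -0.164]
force: [7.9, -0.5, -7.0]
width: 0.0166
gripper_force: 40.0
```

```bash
python3 m.py
python3 - <<'E'
from h import *
n='scene'
for r in arm.pinpoint('stopper',n)+arm.pinpoint('flask',n): print(r['p'],w(n,r['point']).round(3))
E
```

```text
19.3333 [ 0.4317 -0.1622  0.0651] travel 29.89989982527262 lat 0.0025085418731427347 F [ 7.9 -0.5 -7. ] 0.016627579615820138 39.99828279018402
0.51 [0.431 0.017 0.001]
0.71 [0.478 0.343 0.002]
```

View pics/m_c.png

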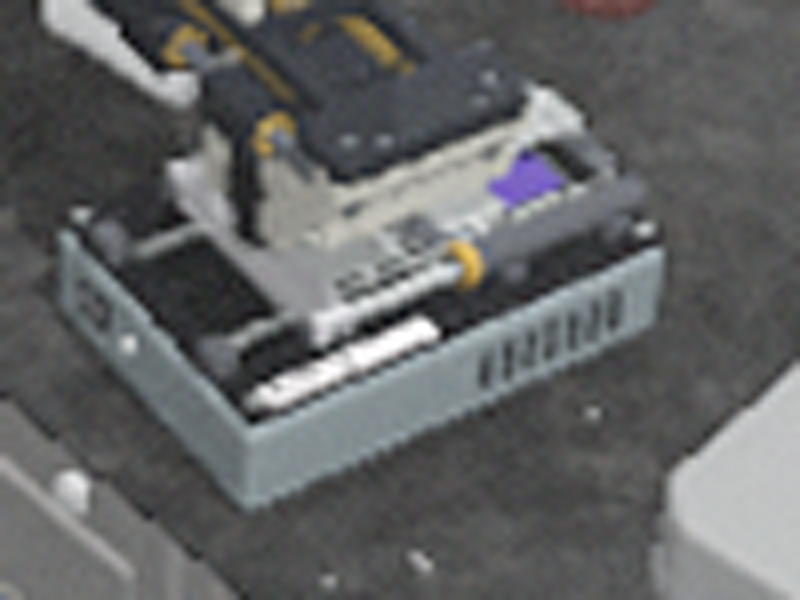

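The crossbar's end lines up with the middle of the scale at about (345,362), and the UV patch shows steadily. One more short hold to check that the grip isn't creeping.

Emit:
{"name": "move_arm", "arguments": {
  "rows": [
    {"translation":[0,0,0],"rot":[0,0,0],"hand":1},
    {"translation":[0,0,0],"rot":[0,0,0],"hand":1},
    {"translation":[0,0,0],"rot":[0,0,0],"hand":1},
    {"translation":[0,0,0],"rot":[0,0,0],"hand":1},
    {"translation":[0,0,0],"rot":[0,0,0],"hand":1},
    {"translation":[0,0,0],"rot":[0,0,0],"hand":1},
    {"translation":[0,0,0],"rot":[0,0,0],"hand":1},
    {"translation":[0,0,0],"rot":[0,0,0],"hand":1}
  ]
}}

```text
t: 20.15
eef_pos: [0.4317, -0.1622, 0.0651]
ee_rot: [-3.141, -0.003, -0.164]
force: [7.4, -0.8, -7.3]
width: 0.017
gripper_force: 40.0
```

Emit:
{"name": "move_arm", "arguments": {
  "rows": [
    {"translation":[0,0,0],"rot":[0,0,0],"hand":1},
    {"translation":[0,0,0],"rot":[0,0,0],"hand":1},
    {"translation":[0,0,0],"rot":[0,0,0],"hand":1},
    {"translation":[0,0,0],"rot":[0,0,0],"hand":1}
  ]
}}

```text
t: 20.48
eef_pos: [0.4317, -0.1622, 0.0651]
ee_rot: [-3.141, -0.003, -0.164]
force: [7.5, -0.7, -6.5]
width: 0.0171
gripper_force: 40.0
```

Run:
```python
from h import *
u=np.array([np.cos(.164),-np.sin(.164)]);l=np.array([np.sin(.164),np.cos(.164)])
n='scene'
R0=[]
for f in range(4):
    if f==0: im=cv2.imread('pics/scene0.png');d=np.load('scene0.npy')
    else: im,d=arm.grab_frame(n)
    C,col,uv=cloud(n,im,d); q=C[:,:2]-[.4768,-.1735]
    s=q@u;t=q@l; m=(abs(C[:,2]-.068)<.008)&(t<-.02)&(t>-.042)&(s<-.005)&(s>-.07)&(col.mean(1)>100)
    c=np.median(s[m]); m&=abs(s-c)<.014; print(f,s[m].mean().round(4),np.percentile(s[m],[5,50,95]).round(4))
    if f: 
        m=(np.hypot(C[:,0]-.4755,C[:,1]-.3385)<.05); P=C[m&(C[:,2]>.138)&(C[:,2]<.16)]; print(len(P),P.mean(0).round(3) if len(P) else '')
    print(arm.get_state()['width'])
```

```text
0 -0.0186 [-0.025  -0.0201 -0.0107]
0.017058668089518794
1 -0.0482 [-0.055  -0.0496 -0.0392]
27 [0.475 0.334 0.145]
0.017158835480239085
2 -0.0476 [-0.0547 -0.0487 -0.0384]
24 [0.475 0.334 0.145]
0.016823197695675383
3 -0.0482 [-0.0549 -0.0487 -0.0392]
26 [0.475 0.335 0.144]
0.016845072808894537
```

```bash
python3 -c "
from station import arm
print(arm.job_done())"
```

```text
the job is handed in; nothing more can be done
None
```

The job is handed in: the stopper is fully home in the flask, and the shutter was drawn to half (29–30 mm measured), held there for over four seconds and is still gripped at half; I got no verdict back.

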